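# Hang the charger plate on the sloping stand and lock it

## Task

Hang the black charger's mounting plate on the blue sloping stand: pass both stud heads through the round ends of the keyholes so that the plate lies flat on the slope, slide it down until it is fully home behind the heads, then swing the red cam lever fully over to lock it and let go. Leave the other things on the bench where they are.

Things in the scene. Friction and masses are not known exactly. Their poses are not given: they have to be found in the camera images.
- charger_plate: Aluminium plate 100 (x) x 140 (y) x 5 mm, about 0.37 kg; origin at the centre of its underside, z out of its top face, x towards the edge that goes up the slope. A black adapter block is fixed on its middle: 75 (x) x 42 (y) x 28 mm, its top 33 mm above the underside; grip it across the 42 mm.
- keyhole_left (a point): Centre of the round end of one keyhole, on the plate's underside, at plate x +15, y +50 mm; its twin is at y -50. Round end 21 mm diameter (2.5 mm clear of a stud head all round); from it a slot 11 mm wide runs towards plate +x and ends at plate x = +40 mm.
- panel: Blue face of a fixed stand, 180 x 146 mm, sloping 15 degrees, low edge to the robot; origin on the face, on its middle line, 42 mm above the bench; x up the slope, y left, z out of the face. Face from x = -102 to +78 mm. It carries two studs and the cam lever.
- stud_left_mean (a point): Point on the face at panel x 0, y +50 mm; the other is at y -50. Two steel studs stand there, neck 8 mm diameter, 7 mm long, head 16 mm diameter, 4 mm thick (top 11 mm above the face). Both were shifted by hand by one same amount, -7 to +7 mm along panel x, which is not reported: see or feel it. They hold firm below 60 N. Home = necks at the slot ends, plate origin 36 mm downslope of studs.
- pivot_mean (a point): Point on the face at panel x +47, y 0 mm. The cam lever's pivot is here, shifted by the same amount as the studs (always 47 mm upslope of them). 42 mm from the pivot, at the end of the lever's arm, a round red peg 14 mm in diameter stands square to the face, from 9 to 43 mm above it; the rest of the lever is at most 10 mm high.
- cam_lever (a joint): Red lever, rad, counterclockwise seen facing the panel. 0 free: arm with peg points upslope. 1.57 locked, at its stop: arm to panel +y, and its nose, 31.5 mm long, points downslope, 1.5 mm from the upper edge of a plate that is home (a plate higher up is in its way). Starts -0.3 to 0.05. Stays where left; about 3 N at the peg moves it.
- solder_reel: yellow reel with solder, 54 mm diameter, 33 mm high, bystander; origin under its centre
- flux_bottle: small white bottle, 26 mm diameter, 32 mm high, bystander; origin under its centre
- battery_a: flat black battery 42 x 66 x 5 mm, bystander; origin under its centre
- side_cutters: red-handled cutters 44 x 126 x 11 mm, bystander; origin under its centre
- rosin_jar: yellow jar, 51 mm diameter, 32 mm high, bystander; origin under its centre

How it is judged:
By the outcome, as a careful person would: the job done as asked, in the order asked, and still so for the second after the job is handed in, with the robot touching nothing.
It also fails if it takes over 58 s, if anything falls off the work surface, if the arm or the gripper's body presses on something with over 40 N, if the wrist force passes 120 N, or if a joint passes its speed limit or range.

## Robot

A 6-joint arm with a two-finger parallel gripper is mounted at the origin on a cart in front of the work surface, level with it; the furniture and walls round the work are solid. World frame = base frame: x ahead of the robot, y to its left, z up, the work surface at z = 0. Lengths are in m, angles in rad, forces in N, time in s.
With the tool pointing down it reaches from about 0.25 to 0.8 m from the base axis. Payload 8.5 kg.
Tool frame: the origin (TCP) lies midway between the tips of the shut fingers; the grasp point (between the pads) lies 19 mm behind it; z points along the fingers, y is the line along which they close (so a half turn about z gives the same grasp; the last joint's range is limited). The gripper opens to 85 mm and grips with 20 to 120 N. Pads are 22 mm wide; open, the fingers measure 114 mm over their backs; the gripper's body (76 mm by 85 mm) begins 54 mm behind the grasp point. The pads swing forward as they close: fully open they stand 13 mm farther back than shut.
Start: joints at [1.314, 0.238, -0.013, 1.319, 0, 1.571], TCP at [0.133, 0.508, 0.231] pointing down, gripper open.
Joint ranges: [-2.66, 2.66], [-1.03, 1.9], [-1.14, 1.46], [-1.82, 2.27], [-1.45, 1.34], [-3.14, 3.14]. Speed limits (rad/s): [2.22, 2.22, 2.79, 3.14, 3.14, 3.14].

## Interface

Orientations are given as a unit quaternion [w, x, y, z].
In Python, from station import env gives the robot as it stands. The module is installed in compiled form; this text tells all that it offers.
- The arm moves only by the tool carry_out, never from a script. Its argument "increments" is a list of rows, each an object of numbers: "x", "y", "z": the shift along the tool's x, y, z in cm; "roll": the turn about the tool's z in rad; "grip": the opening, from -1 (shut) to 1 (fully open), so that 0 is half open. In form: [{"x": .., "y": .., "z": .., "roll": .., "grip": ..}, ...]. A call has 1 to 8 rows; each row shifts and turns the commanded pose from where the row before left it, along the tool's axes as they then stand; what a row does not reach is not made up. A row lasts 1/12 s, in which the tool goes at most 41.7 mm and 7.16 degrees, less where a joint would pass 70% of its speed; a pose out of reach is approached as far as the arm can. A call is refused whole if a number of a shift passes 4.17 or a number of a turn 0.125, either way. A call with a gripper value outside its range is refused whole. The fingers move at their own pace and stop on an object; "force" is the grip in N (left out, the last holds). Time passes only in rows, so rows that do not move let the fingers close. It gives the time, the measured TCP pose, the force, the opening and the grip force at its end, in the units of the state.
- env.get_obs(): the state, without advancing time (a new reading comes with each control period).
- env.read_camera(name): name is "side" or "top" or "wrist"; returns a dict with "color" (384x512x3 uint8, red, green, blue), "vfov" (degrees; the focal length in pixels is half the picture's height over the tangent of half this angle, whatever the lens; pixels are square), "cx", "cy" (the principal point, pixels), "camera_from_world" (4x4, takes a point from world to camera coordinates). Camera axes: x right, y down, z forward; pixel columns grow to the right and rows downward; lengths in m; the calibration is good to about 2 mm. A picture is of the moment at which its call begins. There is no depth.
- env.close_job(): hands the job in; it is judged then, once.
The state is a dict: "clock": time; "joint_pos": joint angles; "qvel": joint speeds; "effort": joint torques, N m; "tool_pos": TCP position; "tcp_rot": TCP orientation; "wrist_force": force on the tool from outside, world axes, zero at the start; "moment": the same for the moment, N m; "finger_gap": opening from 0.0 (shut) to 1.0 (fully open); "grasp_force": force on a finger pad.
Only numpy, scipy, OpenCV 4.12 (cv2) and the standard library are available. Lean on these libraries where they do the work, as an engineer would, in place of code of your own. Each camera call takes 0.05 s, during which the arm holds its last target. There are 200 camera calls.

## Working session

There is one attempt and no reset: what is moved stays moved. The work goes in short steps, Python scripts to look and compute and a tool call to move; the robot and the scene stay as the last step left them, time stands still between calls to the robot, and variables do not carry over. Pictures are saved under pics/ and viewed, at most 10 in all, crops included, and the job is handed in when it is done.

Besides the shell and the picture viewer there is one more tool, called after ">>>" as name([rows], argument=value, ...), one row to a line, values as JSON. carry_out: Moves the arm, as the interface text tells. Its arguments: {"type":"object","properties":{"increments":{"type":"array"},"force":{"type":"number"}},"required":["increments"]}

```bash
mkdir -p pics
cat > h.py <<'E'
import numpy as np, cv2
from station import env
from scipy.spatial.transform import Rotation as R
def shot(n,f):
    d=env.read_camera(n); cv2.imwrite('pics/'+f,d['color'][:,:,::-1]); np.savez('pics/'+f+'.npz',**d); return d
def fl(d): return 192/np.tan(np.radians(float(d['vfov']))/2)
def ray(d,u,v):
    T=np.array(d['camera_from_world']);f=fl(d)
    r=T[:3,:3].T@np.array([(u-float(d['cx']))/f,(v-float(d['cy']))/f,1]); return -T[:3,:3].T@T[:3,3],r
def onplane(d,u,v,p0,n):
    c,r=ray(d,u,v); return c+r*(np.dot(np.array(p0)-c,n)/np.dot(r,n))
def onz(d,u,v,z): return onplane(d,u,v,[0,0,z],np.array([0,0,1.]))
def proj(d,P):
    T=np.array(d['camera_from_world']);p=np.atleast_2d(P)@T[:3,:3].T+T[:3,3]
    return p[:,:2]/p[:,2:]*fl(d)+[float(d['cx']),float(d['cy'])]
def load(f): return dict(np.load('pics/'+f+'.npz'))
def rot():
    q=env.get_obs()['tcp_rot']; return R.from_quat([q[1],q[2],q[3],q[0]])
E
python3 - <<'E'
from h import *
a=shot('top','t0.png');b=shot('side','s0.png')
cv2.imwrite('pics/both.png',cv2.resize(np.vstack([a['color'],b['color']])[:,:,::-1],None,fx=.78,fy=.78))
for d in(a,b): print(d['vfov'],d['cx'],d['cy'],np.round(ray(d,256,192),3))
print(env.get_obs()); print(rot().as_matrix().round(2))
E
```

```text
50.650177636486845 250.4145800627432 196.76234447662495 [[ 0.382 -0.009  0.976]
 [ 0.193 -0.021 -0.981]]
47.62504379462416 254.47720150973598 187.45797576773808 [[ 0.145 -0.888  0.678]
 [ 0.35   0.764 -0.543]]
{'clock': 0.1, 'joint_pos': array([ 1.31401608e+00,  2.38720857e-01, -1.41021768e-02,  1.31919126e+00,
       -2.40950330e-05,  1.57078410e+00]), 'qvel': array([ 0.0005943 , -0.00206802,  0.00289998, -0.00231694,  0.0005054 ,
        0.00064578]), 'effort': array([-1.27169220e-03, -5.39721322e+01,  3.46999669e+01,  1.34558027e-02,
       -5.25416817e-05,  5.77505830e-06]), 'tool_pos': array([0.13325511, 0.50746079, 0.23076826]), 'tcp_rot': array([-6.60282055e-05,  1.28031587e-01,  9.91769904e-01, -6.05513444e-04]), 'wrist_force': array([ 0.29459899,  0.6319171 , -0.92944014]), 'moment': array([-0.00918506, -0.03439155,  0.00199321]), 'grasp_force': 0.0, 'finger_gap': 0.998054295058164}
[[-0.97  0.25 -0.  ]
 [ 0.25  0.97 -0.  ]
 [-0.   -0.   -1.  ]]
```

View pics/t0.png

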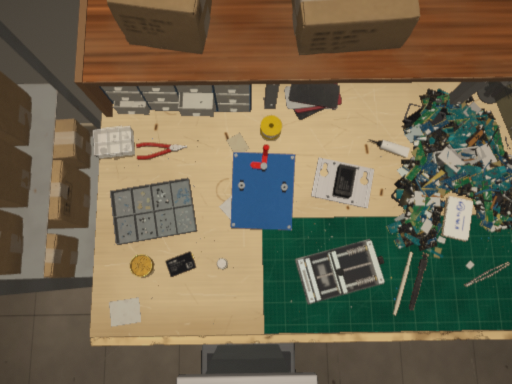

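View pics/s0.png

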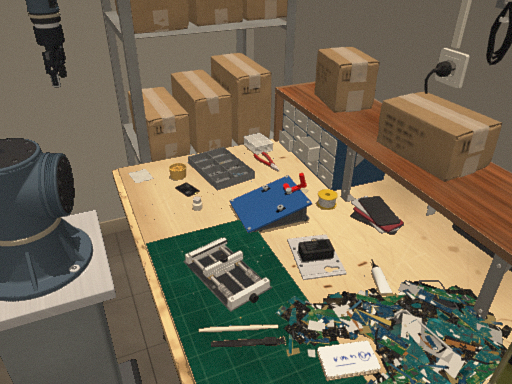

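The top view shows the blue panel at cols 232–295, rows 152–230, with studs near (241,185) and (284,187). The lever pivot is near (263,166) and its peg near (266,149). The plate with the black block is near (342,183).

Run:
```python
from h import *
d=load('t0.png'); im=d['color'][:,:,::-1]
print('cam',ray(d,250,196)[0].round(3),fl(d))
cv2.imwrite('pics/c0.png',cv2.resize(im[135:240,222:382],None,fx=5,fy=5,interpolation=cv2.INTER_CUBIC))
hsv=cv2.cvtColor(im,cv2.COLOR_BGR2HSV)
b=cv2.inRange(hsv,(100,120,60),(125,255,255)); b[:, :225]=0; b[:,300:]=0; b[:145]=0;b[235:]=0
b=cv2.morphologyEx(b,cv2.MORPH_CLOSE,np.ones((9,9)))
c=max(cv2.findContours(b,0,2)[0],key=cv2.contourArea); r=cv2.minAreaRect(c); print(r,cv2.boxPoints(r).round(1).tolist())
k=cv2.inRange(im,(0,0,0),(60,60,60)); k2=np.zeros_like(k); k2[155:205,325:365]=k[155:205,325:365]
c=max(cv2.findContours(k2,0,2)[0],key=cv2.contourArea); r=cv2.minAreaRect(c); print(r,cv2.boxPoints(r).round(1).tolist())
```

```text
cam [ 0.382 -0.009  0.976] 405.71922977882053
((262.2350158691406, 190.9191131591797), (60.068843841552734, 74.77375793457031), 2.0454084873199463) [[230.89999389648438, 227.1999969482422], [233.60000610351562, 152.5], [293.6000061035156, 154.60000610351562], [290.8999938964844, 229.39999389648438]]
((343.5769348144531, 181.11538696289062), (17.258220672607422, 30.5941162109375), 11.309932708740234) [[332.1000061035156, 194.39999389648438], [338.1000061035156, 164.39999389648438], [355.0, 167.8000030517578], [349.0, 197.8000030517578]]
```

View pics/c0.png

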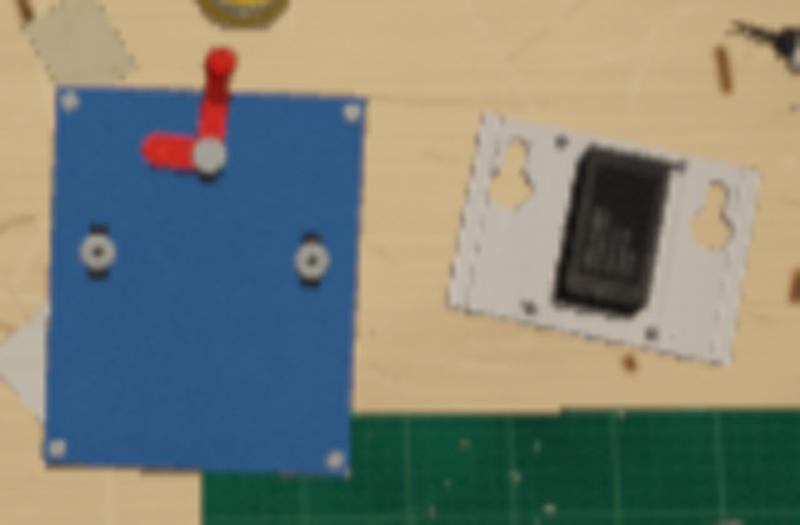

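The close crop shows the slots pointing away from the robot, so plate +x ≈ world +x. The lever is slightly negative, with its nose to the left. Next I fit the poses.

```bash
cat >> h.py <<'E'
def panelT(p):
    x,y,yaw=p[:3]; M=R.from_euler('ZY',[yaw,-np.radians(15)]).as_matrix(); return M,np.array([x,y,.042])
def pw(p,P): M,t=panelT(p); return np.atleast_2d(P)@M.T+t
E
python3 - <<'E'
from h import *
from scipy.optimize import least_squares
d=load('t0.png')
px=lambda L:(np.array(L)+.5)/5-.5+[222,135]
pc=px([(57,88),(367,98),(348,474),(45,465),(97,251),(311,260)])
def mod(p):
    s=p[3]; return np.array([[.078,.073,0],[.078,-.073,0],[-.102,-.073,0],[-.102,.073,0],[s,.05,.011],[s,-.05,.011]])
r=least_squares(lambda p:(proj(d,pw(p,mod(p)))-pc).ravel(),[.4,0,0,0]);p=r.x
print('panel',p.round(4),np.degrees(p[2]),r.fun.round(2))
M,t=panelT(p)
for nm,uv,h in(('peg',(222,62),.043),('pivot',(209,155),.010)):
    u,v=px(uv); w=onplane(d,u,v,t+M[:,2]*h,M[:,2]); print(nm,w.round(4),((w-t)@M).round(4))
qc=px([(484,115),(760,172),(728,362),(448,306)])
def pl(q): return np.array([[.05,.07,.005],[.05,-.07,.005],[-.05,-.07,.005],[-.05,.07,.005]])@R.from_euler('z',q[2]).as_matrix().T+[q[0],q[1],0]
r=least_squares(lambda q:(proj(d,pl(q))-qc).ravel(),[.4,-.2,0]);print('plate',r.x.round(4),np.degrees(r.x[2]),r.fun.round(2))
T=rot().as_matrix(); o=env.get_obs()['tool_pos']; print('tooly yaw',np.degrees(np.arctan2(-T[0,1],T[1,1])))
print('shift tool cm',100*T.T@(np.array([r.x[0],r.x[1],.13])-o))
# hidden check with side cam
s=load('s0.png'); print(proj(s,pw(p,mod(p))).round(1).tolist(), proj(s,pl(r.x)).round(1).tolist())
E
```

```text
panel [ 0.5791 -0.0438 -0.0517  0.0013] -2.9637193543523765 [-0.44 -0.62  0.02 -0.38  0.43  0.69 -0.5   0.25  0.14  0.13  0.34 -0.11]
peg [ 0.6541 -0.051   0.1067] [ 0.0895 -0.0033  0.043 ]
pivot [ 0.6227 -0.046   0.0641] [ 0.048 -0.     0.01 ]
plate [ 0.5937 -0.2416 -0.2237] -12.818217359000622 [-0.33 -0.45  0.31 -0.47  0.42  0.72 -0.4   0.15]
tooly yaw -14.711723628959842
shift tool cm [-63.55500559 -60.74263759  10.15234607]
[[287.2, 174.6], [311.5, 202.4], [246.6, 231.8], [228.1, 200.6], [264.7, 186.6], [279.7, 206.5]] [[325.3, 234.1], [346.0, 272.9], [302.6, 278.8], [286.2, 238.7]]
```

>>> carry_out([
  {"x":-2.6,"y":-2.5,"roll":-0.033,"grip":1},
  {"x":-2.6,"y":-2.5},
  {"x":-2.6,"y":-2.5},
  {"x":-2.6,"y":-2.5},
  {"x":-2.6,"y":-2.5},
  {"x":-2.6,"y":-2.5},
  {"x":-2.6,"y":-2.5},
  {"x":-2.6,"y":-2.5},
])

```text
schema error: expected keys x, y, z, roll, grip
```

>>> carry_out([
  {"x":-2.6,"y":-2.5},
  {"x":-2.6,"y":-2.5},
  {"x":-2.6,"y":-2.5},
  {"x":-2.6,"y":-2.5},
  {"x":-2.6,"y":-2.5},
  {"x":-2.6,"y":-2.5},
  {"x":-2.6,"y":-2.5},
  {"x":0,"y":0},
])

```text
schema error: expected keys x, y, z, roll, grip
```

Run:
```python
from h import *
o=env.get_obs();T=rot().as_matrix();print(o['clock'],o['tool_pos'],np.degrees(np.arctan2(-T[0,1],T[1,1])),T.round(3).tolist())
print('shift',100*T.T@(np.array([.5937,-.2416,.13])-o['tool_pos']))
d=load('t0.png');s=load('s0.png')
for z in(.15,.2,.25,.3,.35,.4):
    w=onz(d,83,80,z); print(z,w.round(3),proj(s,w).round(0))
```

```text
0.1 [0.13325511 0.50746079 0.23076826] -14.711723628959842 [[-0.967, 0.254, -0.0], [0.254, 0.967, -0.001], [-0.0, -0.001, -1.0]]
shift [-63.55755083 -60.74475809  10.15234872]
0.15 [0.798 0.347 0.15 ] [[281.  99.]]
0.2 [0.773 0.325 0.2  ] [[278.  87.]]
0.25 [0.748 0.304 0.25 ] [[274.  75.]]
0.3 [0.723 0.282 0.3  ] [[271.  62.]]
0.35 [0.697 0.261 0.35 ] [[266.  47.]]
0.4 [0.672 0.239 0.4  ] [[262.  32.]]
```

>>> carry_out([
  {"x":-2.6,"y":-2.5,"z":0,"roll":-0.033,"grip":1},
  {"x":-2.6,"y":-2.5,"z":0,"roll":0,"grip":1},
  {"x":-2.6,"y":-2.5,"z":0,"roll":0,"grip":1},
  {"x":-2.6,"y":-2.5,"z":0,"roll":0,"grip":1},
  {"x":-2.6,"y":-2.5,"z":0,"roll":0,"grip":1},
  {"x":-2.6,"y":-2.5,"z":0,"roll":0,"grip":1},
  {"x":-2.6,"y":-2.5,"z":0,"roll":0,"grip":1},
  {"x":-2.6,"y":-2.5,"z":0,"roll":0,"grip":1},
])

```text
clock: 0.77
tool_pos: [0.2911, 0.2643, 0.2312]
tcp_rot: [-0.0, 0.111, 0.994, -0.0]
wrist_force: [1.0, 0.2, 0.7]
finger_gap: 0.999
grasp_force: 0.0
```

>>> carry_out([
  {"x":-2.6,"y":-2.5,"z":0,"roll":0,"grip":1},
  {"x":-2.6,"y":-2.5,"z":0,"roll":0,"grip":1},
  {"x":-2.6,"y":-2.5,"z":0,"roll":0,"grip":1},
  {"x":-2.6,"y":-2.5,"z":0,"roll":0,"grip":1},
  {"x":-2.6,"y":-2.5,"z":0,"roll":0,"grip":1},
  {"x":-2.6,"y":-2.5,"z":0,"roll":0,"grip":1},
  {"x":-2.6,"y":-2.5,"z":0,"roll":0,"grip":1},
  {"x":0,"y":0,"z":0,"roll":0,"grip":1},
])

```text
clock: 1.43
tool_pos: [0.4321, 0.0506, 0.231]
tcp_rot: [0.001, 0.114, 0.993, -0.001]
wrist_force: [-0.5, -1.3, 0.4]
finger_gap: 1.001
grasp_force: 0.0
```

```bash
cat >> h.py <<'E'
def st(tgt=None):
    o=env.get_obs();T=rot().as_matrix();print(round(o['clock'],2),o['tool_pos'].round(4),'yaw',np.degrees(np.arctan2(-T[0,1],T[1,1])).round(2),'F',o['wrist_force'].round(1),'M',o['moment'].round(2),'gap',round(o['finger_gap'],3),'gf',round(o['grasp_force'],1))
    if tgt is not None: print('shift cm',(100*T.T@(np.array(tgt)-o['tool_pos'])).round(2))
E
python3 -c "
from h import *
st([.5937,-.2416,.13])"
```

```text
1.43 [0.4321 0.0506 0.231 ] yaw -13.09 F [-0.5 -1.3  0.4] M [ 0.02  0.03 -0.  ] gap 1.001 gf 0.0
shift cm [-22.35 -24.79  10.16]
```

>>> carry_out([
  {"x":-2.5,"y":-2.8,"z":0,"roll":0,"grip":1},
  {"x":-2.5,"y":-2.8,"z":0,"roll":0,"grip":1},
  {"x":-2.5,"y":-2.8,"z":0,"roll":0,"grip":1},
  {"x":-2.5,"y":-2.8,"z":0,"roll":0,"grip":1},
  {"x":-2.5,"y":-2.8,"z":0,"roll":0,"grip":1},
  {"x":-2.5,"y":-2.8,"z":0,"roll":0,"grip":1},
  {"x":-2.5,"y":-2.8,"z":0,"roll":0,"grip":1},
  {"x":-2.5,"y":-2.8,"z":0,"roll":0,"grip":1},
])

```text
clock: 2.1
tool_pos: [0.5751, -0.2094, 0.2309]
tcp_rot: [-0.0, 0.112, 0.994, 0.0]
wrist_force: [1.7, -0.0, 1.0]
finger_gap: 0.999
grasp_force: 0.0
```

>>> carry_out([
  {"x":-2,"y":-2,"z":3,"roll":0,"grip":1},
  {"x":0,"y":0,"z":3,"roll":0,"grip":1},
  {"x":0,"y":0,"z":0,"roll":0,"grip":1},
  {"x":0,"y":0,"z":0,"roll":0,"grip":1},
])

```text
clock: 2.43
tool_pos: [0.5883, -0.2311, 0.1698]
tcp_rot: [-0.002, 0.112, 0.994, 0.001]
wrist_force: [0.5, 0.7, 1.0]
finger_gap: 0.997
grasp_force: 0.0
```

```bash
python3 -c "
from h import *
st([.5937,-.2416,.13])
d=shot('wrist','w0.png')
print(ray(d,256,192))"
```

```text
2.43 [ 0.5883 -0.2311  0.1698] yaw -12.84 F [0.5 0.7 1. ] M [-0.07  0.02 -0.02] gap 0.997 gf 0.0
shift cm [-0.78 -0.9   3.97]
(array([ 0.51965808, -0.21659594,  0.31197221]), array([ 0.27573918, -0.07590062, -0.95838679]))
```

View pics/w0.png

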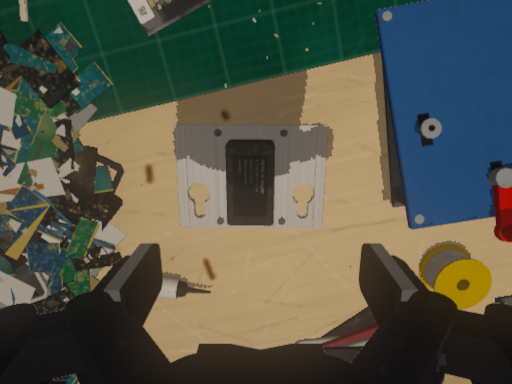

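The wrist view shows the plate corners at (177,125), (328,126), (324,227) and (181,227), with holes at (199,192) and (303,193). I'll refit the plate pose from these.

Run:
```python
from h import *
from scipy.optimize import least_squares
d=load('w0.png')
qc=np.array([(177,125),(328,126),(324,227),(181,227)])
def pl(q): return np.array([[-.05,-.07,.005],[-.05,.07,.005],[.05,.07,.005],[.05,-.07,.005]])@R.from_euler('z',q[2]).as_matrix().T+[q[0],q[1],0]
r=least_squares(lambda q:(proj(d,pl(q))-qc).ravel(),[.6,-.24,-.2]);print('plate',r.x.round(4),np.degrees(r.x[2]),r.fun.round(1))
a=r.x
st([a[0],a[1],.05])
# block top corners seen
for u,v in((226,139),(274,140),(274,225),(228,226)): print(((onz(d,u,v,.033)-[a[0],a[1],0])@R.from_euler('z',a[2]).as_matrix()).round(4))
```

```text
plate [ 0.5944 -0.2411 -0.2301] -13.183160435098314 [-2.  -0.4  1.9 -0.7 -0.4  1.1  0.6  0.5]
2.48 [ 0.5892 -0.2311  0.1718] yaw -12.8 F [-0.5 -0.4  0.4] M [-0.02 -0.   -0.02] gap 1.0 gf 0.0
shift cm [-0.74 -0.86 12.18]
[-0.041  -0.0214  0.033 ]
[-0.0403  0.0185  0.033 ]
[0.0356 0.0197 0.033 ]
[ 0.0367 -0.0214  0.033 ]
```

>>> carry_out([
  {"x":-0.74,"y":-0.86,"z":3,"roll":0.006,"grip":1},
  {"x":0,"y":0,"z":3,"roll":0,"grip":1},
  {"x":0,"y":0,"z":3,"roll":0,"grip":1},
  {"x":0,"y":0,"z":2,"roll":0,"grip":1},
  {"x":0,"y":0,"z":1,"roll":0,"grip":1},
  {"x":0,"y":0,"z":0,"roll":0,"grip":1},
  {"x":0,"y":0,"z":0,"roll":0,"grip":1},
])

```text
clock: 3.07
tool_pos: [0.596, -0.2416, 0.0534]
tcp_rot: [0.001, 0.114, 0.993, -0.0]
wrist_force: [-0.5, 0.1, 0.2]
finger_gap: 1.0
grasp_force: 0.0
```

```bash
python3 -c "
from h import *
st([.5944,-.2411,.006])"
```

```text
3.07 [ 0.596  -0.2416  0.0534] yaw -13.12 F [-0.5  0.1  0.2] M [-0.01 -0.02 -0.05] gap 1.0 gf 0.0
shift cm [0.18 0.02 4.74]
```

>>> carry_out([
  {"x":0.18,"y":0,"z":2.5,"roll":0,"grip":1},
  {"x":0,"y":0,"z":1.5,"roll":0,"grip":1},
  {"x":0,"y":0,"z":0.7,"roll":0,"grip":1},
  {"x":0,"y":0,"z":0,"roll":0,"grip":-0.5},
  {"x":0,"y":0,"z":0,"roll":0,"grip":-0.5},
  {"x":0,"y":0,"z":0,"roll":0,"grip":-0.5},
  {"x":0,"y":0,"z":0,"roll":0,"grip":-0.5},
  {"x":0,"y":0,"z":0,"roll":0,"grip":-0.5},
], force=40)

```text
clock: 3.73
tool_pos: [0.5943, -0.2419, 0.006]
tcp_rot: [0.001, 0.115, 0.993, -0.0]
wrist_force: [-0.7, 0.5, 5.7]
finger_gap: 0.485
grasp_force: 42.3
```

>>> carry_out([
  {"x":0,"y":0,"z":0,"roll":0,"grip":-0.5},
  {"x":0,"y":0,"z":0,"roll":0,"grip":-0.5},
  {"x":0,"y":0,"z":0,"roll":0,"grip":-0.5},
  {"x":0,"y":0,"z":0,"roll":0,"grip":-0.5},
])

```text
clock: 4.07
tool_pos: [0.5944, -0.2418, 0.0061]
tcp_rot: [0.001, 0.115, 0.993, -0.0]
wrist_force: [-0.2, -0.1, 6.2]
finger_gap: 0.483
grasp_force: 42.3
```

```bash
python3 -c "
from h import *
st([.5944,-.2411,.006])"
```

```text
4.07 [ 0.5944 -0.2418  0.0061] yaw -13.16 F [-0.2 -0.1  6.2] M [0.19 0.11 0.06] gap 0.483 gf 42.3
shift cm [0.01 0.07 0.01]
```

```bash
cat >> h.py <<'E'
P=np.array([.5791,-.0438,-.0517,.0013])
def tcp(xc,yc=0,lift=0,p=None):  # TCP for plate (tilted in grip) flat at panel x=xc, lifted along normal
    return pw(P if p is None else p,[xc,yc,.028+lift])[0]-[0,0,.022]
E
python3 -c "
from h import *
for a in [(-.068,0,.05),(-.068,0,0),(-.0137,0,.03)]: print(tcp(*a).round(4)); st(tcp(*a))"
```

```text
[ 0.4933 -0.0394  0.0777]
4.07 [ 0.5944 -0.2418  0.0061] yaw -13.16 F [-0.2 -0.1  6.2] M [0.19 0.11 0.06] gap 0.483 gf 42.3
shift cm [14.43 17.41 -7.21]
[ 0.5063 -0.04    0.0294]
4.07 [ 0.5944 -0.2418  0.0061] yaw -13.16 F [-0.2 -0.1  6.2] M [0.19 0.11 0.06] gap 0.483 gf 42.3
shift cm [13.17 17.64 -2.38]
[ 0.5509 -0.0423  0.0725]
4.07 [ 0.5944 -0.2418  0.0061] yaw -13.16 F [-0.2 -0.1  6.2] M [0.19 0.11 0.06] gap 0.483 gf 42.3
shift cm [ 8.76 18.43 -6.67]
```

>>> carry_out([
  {"x":0,"y":0,"z":-1.5,"roll":0,"grip":-0.5},
  {"x":0,"y":0,"z":-3,"roll":0,"grip":-0.5},
  {"x":0,"y":0,"z":-3,"roll":0,"grip":-0.5},
  {"x":0,"y":0,"z":-2.5,"roll":0,"grip":-0.5},
  {"x":0,"y":0,"z":0,"roll":-0.06,"grip":-0.5},
  {"x":0,"y":0,"z":0,"roll":-0.06,"grip":-0.5},
  {"x":0,"y":0,"z":0,"roll":-0.058,"grip":-0.5},
  {"x":0,"y":0,"z":0,"roll":0,"grip":-0.5},
])

```text
clock: 4.73
tool_pos: [0.5932, -0.2414, 0.1047]
tcp_rot: [0.0, 0.025, 1.0, -0.0]
wrist_force: [0.1, 1.0, -3.5]
finger_gap: 0.482
grasp_force: 41.7
```

```bash
python3 -c "
from h import *
st(tcp(-.068,0,.05))"
```

```text
4.73 [ 0.5932 -0.2414  0.1047] yaw -2.82 F [ 0.1  1.  -3.5] M [ 0.02 -0.    0.01] gap 0.482 gf 41.7
shift cm [10.96 19.69  2.69]
```

>>> carry_out([
  {"x":1.6,"y":2.5,"z":0,"roll":0,"grip":-0.5},
  {"x":1.6,"y":3,"z":0,"roll":0,"grip":-0.5},
  {"x":1.6,"y":3,"z":0,"roll":0,"grip":-0.5},
  {"x":1.6,"y":3,"z":0,"roll":0,"grip":-0.5},
  {"x":1.6,"y":3,"z":0,"roll":0,"grip":-0.5},
  {"x":1.6,"y":3,"z":0,"roll":0,"grip":-0.5},
  {"x":0,"y":2,"z":2,"roll":0,"grip":-0.5},
  {"x":0,"y":0,"z":0,"roll":0,"grip":-0.5},
])

```text
clock: 5.4
tool_pos: [0.5053, -0.0384, 0.0826]
tcp_rot: [-0.001, 0.025, 1.0, 0.001]
wrist_force: [-0.7, 0.7, -4.7]
finger_gap: 0.485
grasp_force: 42.6
```

>>> carry_out([
  {"x":0,"y":0,"z":2,"roll":0,"grip":-0.5},
  {"x":0,"y":0,"z":0.5,"roll":0,"grip":-0.5},
  {"x":0,"y":0,"z":0,"roll":0,"grip":-0.5},
  {"x":0,"y":0,"z":0,"roll":0,"grip":-0.5},
])

```text
clock: 5.73
tool_pos: [0.5074, -0.0421, 0.0594]
tcp_rot: [-0.0, 0.027, 1.0, -0.0]
wrist_force: [0.7, -0.4, -4.4]
finger_gap: 0.485
grasp_force: 42.5
```

```bash
python3 -c "
from h import *
st(tcp(-.068,0,0))"
```

```text
5.73 [ 0.5074 -0.0421  0.0594] yaw -3.04 F [ 0.7 -0.4 -4.4] M [-0.03 -0.01 -0.04] gap 0.485 gf 42.5
shift cm [0.12 0.2  3.  ]
```

>>> carry_out([
  {"x":0.1,"y":0.2,"z":1,"roll":0,"grip":-0.5},
  {"x":0,"y":0,"z":0.7,"roll":0,"grip":-0.5},
  {"x":0,"y":0,"z":0.2,"roll":0,"grip":-0.5},
  {"x":0,"y":0,"z":0.2,"roll":0,"grip":-0.5},
  {"x":0,"y":0,"z":0,"roll":0,"grip":-0.5},
  {"x":0,"y":0,"z":0,"roll":0,"grip":-0.5},
], force=25)

```text
clock: 6.23
tool_pos: [0.5059, -0.04, 0.0388]
tcp_rot: [-0.001, 0.026, 1.0, -0.0]
wrist_force: [-4.5, 0.6, 0.7]
finger_gap: 0.481
grasp_force: 43.7
```

>>> carry_out([
  {"x":0,"y":0,"z":0.2,"roll":0,"grip":-0.5},
  {"x":0,"y":0,"z":0,"roll":0,"grip":-0.5},
  {"x":0,"y":0,"z":0,"roll":0,"grip":-0.5},
])

```text
clock: 6.48
tool_pos: [0.5055, -0.0399, 0.0368]
tcp_rot: [-0.001, 0.026, 1.0, -0.0]
wrist_force: [-7.3, 0.3, 4.3]
finger_gap: 0.477
grasp_force: 44.6
```

```bash
python3 -c "
from h import *
st(tcp(-.068,0,0))"
```

```text
6.48 [ 0.5055 -0.0399  0.0368] yaw -3.0 F [-7.3  0.3  4.3] M [-0.02  1.15 -0.01] gap 0.477 gf 44.6
shift cm [-0.08 -0.    0.74]
```

>>> carry_out([
  {"x":0,"y":0,"z":0.2,"roll":0,"grip":-0.4},
  {"x":0,"y":0,"z":0.2,"roll":0,"grip":-0.4},
  {"x":0,"y":0,"z":0,"roll":0,"grip":-0.4},
  {"x":0,"y":0,"z":0,"roll":0,"grip":-0.4},
], force=25)

```text
clock: 6.82
tool_pos: [0.5053, -0.0399, 0.0327]
tcp_rot: [-0.001, 0.026, 1.0, -0.0]
wrist_force: [-7.6, 0.2, 3.5]
finger_gap: 0.483
grasp_force: 45.2
```

```bash
python3 -c "
from h import *
st(tcp(-.068,0,0))"
```

```text
6.82 [ 0.5053 -0.0399  0.0327] yaw -3.0 F [-7.6  0.2  3.5] M [ 0.05  1.   -0.07] gap 0.483 gf 45.2
shift cm [-0.1  -0.01  0.32]
```

>>> carry_out([
  {"x":0,"y":0,"z":0.2,"roll":0,"grip":-0.4},
  {"x":0,"y":0,"z":0,"roll":0,"grip":-0.4},
  {"x":0,"y":0,"z":0,"roll":0,"grip":-0.4},
])

```text
clock: 7.07
tool_pos: [0.5052, -0.0399, 0.0307]
tcp_rot: [-0.001, 0.026, 1.0, -0.0]
wrist_force: [-8.5, 0.1, 4.6]
finger_gap: 0.481
grasp_force: 45.7
```

>>> carry_out([
  {"x":0,"y":0,"z":0.1,"roll":0,"grip":-0.4},
  {"x":0,"y":0,"z":0,"roll":0,"grip":-0.4},
  {"x":0,"y":0,"z":0,"roll":0,"grip":-0.4},
])

```text
clock: 7.32
tool_pos: [0.5052, -0.0399, 0.0298]
tcp_rot: [-0.001, 0.026, 1.0, -0.0]
wrist_force: [-8.5, 0.3, 6.3]
finger_gap: 0.489
grasp_force: 46.0
```

>>> carry_out([
  {"x":0,"y":0,"z":0.1,"roll":0,"grip":-0.4},
  {"x":0,"y":0,"z":0,"roll":0,"grip":-0.4},
  {"x":0,"y":0,"z":0,"roll":0,"grip":-0.4},
])

```text
clock: 7.57
tool_pos: [0.5052, -0.0399, 0.0288]
tcp_rot: [-0.001, 0.026, 1.0, -0.0]
wrist_force: [-8.6, 0.3, 5.2]
finger_gap: 0.486
grasp_force: 46.3
```

```bash
python3 -c "
from h import *
st(tcp(-.068,0,0))
shot('side','s1.png')"
```

```text
7.57 [ 0.5052 -0.0399  0.0288] yaw -3.0 F [-8.6  0.3  5.2] M [ 0.01  1.23 -0.04] gap 0.486 gf 46.3
shift cm [-0.11 -0.01 -0.07]
```

>>> carry_out([
  {"x":0,"y":0,"z":0.1,"roll":0,"grip":-0.4},
  {"x":0,"y":0,"z":0,"roll":0,"grip":-0.4},
  {"x":0,"y":0,"z":0,"roll":0,"grip":-0.4},
])

```text
clock: 7.87
tool_pos: [0.5051, -0.0399, 0.0278]
tcp_rot: [-0.001, 0.026, 1.0, -0.0]
wrist_force: [-8.8, -0.6, 6.3]
finger_gap: 0.487
grasp_force: 47.1
```

>>> carry_out([
  {"x":0,"y":0,"z":0.1,"roll":0,"grip":-0.4},
  {"x":0,"y":0,"z":0,"roll":0,"grip":-0.4},
  {"x":0,"y":0,"z":0,"roll":0,"grip":-0.4},
])

```text
clock: 8.12
tool_pos: [0.5052, -0.0399, 0.0277]
tcp_rot: [-0.001, 0.026, 1.0, -0.0]
wrist_force: [-12.7, -0.7, 19.8]
finger_gap: 0.486
grasp_force: 48.6
```

>>> carry_out([
  {"x":0,"y":0,"z":0.1,"roll":0,"grip":-0.4},
  {"x":0,"y":0,"z":0,"roll":0,"grip":-0.4},
  {"x":0,"y":0,"z":0,"roll":0,"grip":-0.4},
])

```text
clock: 8.37
tool_pos: [0.5052, -0.0399, 0.0277]
tcp_rot: [-0.0, 0.026, 1.0, -0.0]
wrist_force: [-16.9, 2.1, 32.1]
finger_gap: 0.482
grasp_force: 50.3
```

```bash
python3 -c "
from h import *
st(tcp(-.068,0,0))
d=shot('side','s2.png')
cv2.imwrite('pics/s2c.png',cv2.resize(d['color'][110:270,180:370,::-1],None,fx=4,fy=3.7,interpolation=cv2.INTER_CUBIC))"
```

```text
8.37 [ 0.5052 -0.0399  0.0277] yaw -3.0 F [-16.9   2.1  32.1] M [ 0.16  2.93 -0.03] gap 0.482 gf 50.3
shift cm [-0.11 -0.01 -0.18]
```

View pics/s2c.png

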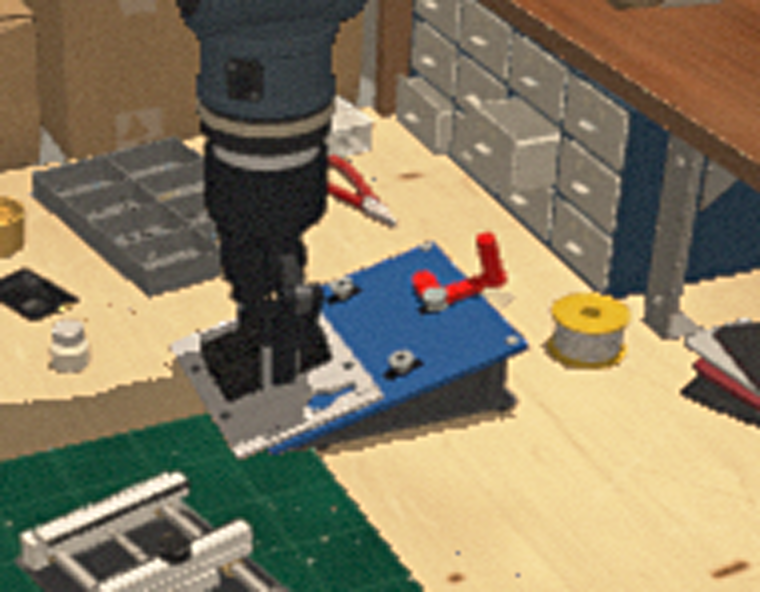

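The plate now lies flat on the lower face with contact force rising. Next is one wrist look for the holes against the studs, after easing the pressure.

>>> carry_out([
  {"x":0,"y":0,"z":-0.2,"roll":0,"grip":-0.4},
  {"x":0,"y":0,"z":0,"roll":0,"grip":-0.4},
  {"x":0,"y":0,"z":0,"roll":0,"grip":-0.4},
])

```text
clock: 8.67
tool_pos: [0.5072, -0.04, 0.0283]
tcp_rot: [0.001, 0.026, 1.0, -0.0]
wrist_force: [-4.9, 0.5, 11.4]
finger_gap: 0.483
grasp_force: 47.5
```

```bash
python3 -c "
from h import *
st(tcp(-.068,0,0))
d=shot('wrist','w1.png')"
```

```text
8.67 [ 0.5072 -0.04    0.0283] yaw -2.99 F [-4.9  0.5 11.4] M [-0.07  0.77 -0.07] gap 0.483 gf 47.5
shift cm [ 0.1  -0.01 -0.12]
```

View pics/w1.png

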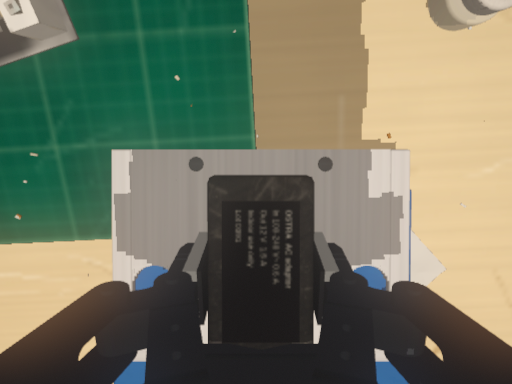

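The wrist view shows the plate's low edge corners at (112,150) and (410,150), with the holes partly hidden by the fingers. The side crop shows the plate's upper right corner at (382,398), and studs at (343,287) and (402,357).

Run:
```python
from h import *
M,t=panelT(P)
def pp(d,u,v,h): w=onplane(d,u,v,t+M[:,2]*h,M[:,2]); return ((w-t)@M*1000).round(1)
w=load('w1.png'); print('low edge',pp(w,112,150,.005),pp(w,410,150,.005))
s=load('s2.png')
f=lambda u,v:((u+.5)/4-.5+180,(v+.5)/3.7-.5+110)
print('up right corner',pp(s,*f(382,398),.005)); print('low right corner',pp(s,*f(237,457),.005),'low left',pp(s,*f(172,345),.005))
print('studs',pp(s,*f(343,287),.011),pp(s,*f(402,357),.011),'peg',pp(s,*f(486,240),.043),'pivot',pp(s,*f(434,298),.010))
t0=load('t0.png'); g=lambda u,v:((u+.5)/5-.5+222,(v+.5)/5-.5+135)
print('studs top',pp(t0,*g(97,251),.011),pp(t0,*g(311,260),.011))
```

```text
low edge [-119.4  -69.7    5. ] [-119.2   68.5    5. ]
up right corner [-23.  -72.9   5. ]
low right corner [-121.   -71.2    5. ] low left [-118.9   66.9    5. ]
studs [ 1.9 46.5 11. ] [  2.8 -49.4  11. ] peg [89.9 -6.7 43. ] pivot [47.  -3.2 10. ]
studs top [ 1.6 50.4 11. ] [  1.  -49.2  11. ]
```

>>> carry_out([
  {"x":0.2,"y":0,"z":-0.8,"roll":0,"grip":-0.4},
  {"x":0.32,"y":0,"z":-1.13,"roll":0,"grip":-0.4},
  {"x":-1.36,"y":0.06,"z":-0.36,"roll":0,"grip":-0.4},
  {"x":-1.36,"y":0,"z":-0.37,"roll":0,"grip":-0.4},
  {"x":-1.36,"y":0,"z":-0.36,"roll":0,"grip":-0.4},
  {"x":-1.36,"y":0,"z":-0.37,"roll":0,"grip":-0.4},
  {"x":0,"y":0,"z":0,"roll":0,"grip":-0.4},
  {"x":0,"y":0,"z":0,"roll":0,"grip":-0.4},
], force=60)

```text
clock: 9.38
tool_pos: [0.5562, -0.0417, 0.0611]
tcp_rot: [-0.0, 0.026, 1.0, -0.0]
wrist_force: [-0.5, -0.9, -4.7]
finger_gap: 0.477
grasp_force: 63.1
```

```bash
cat >> h.py <<'E'
REF=np.array([.5072,-.0400,.0283])
def rel(xc0=-69.3,yc0=-.6):
    M,t=panelT(P); v=(env.get_obs()['tool_pos']-REF)@M*1000; print('plate xc %.1f yc %.1f h %.1f'%(xc0+v[0],yc0+v[1],v[2]),'F panel',(env.get_obs()['wrist_force']@M).round(1))
E
python3 -c "
from h import *
st();rel()
d=shot('side','s3.png')
cv2.imwrite('pics/s3c.png',cv2.resize(d['color'][160:240,220:330,::-1],None,fx=7,fy=7,interpolation=cv2.INTER_CUBIC))"
```

```text
9.38 [ 0.5562 -0.0417  0.0611] yaw -2.97 F [-0.5 -0.9 -4.7] M [0.02 0.05 0.  ] gap 0.477 gf 63.1
plate xc -13.5 yc 0.2 h 19.0 F panel [-1.7 -0.9 -4.4]
```

View pics/s3c.png

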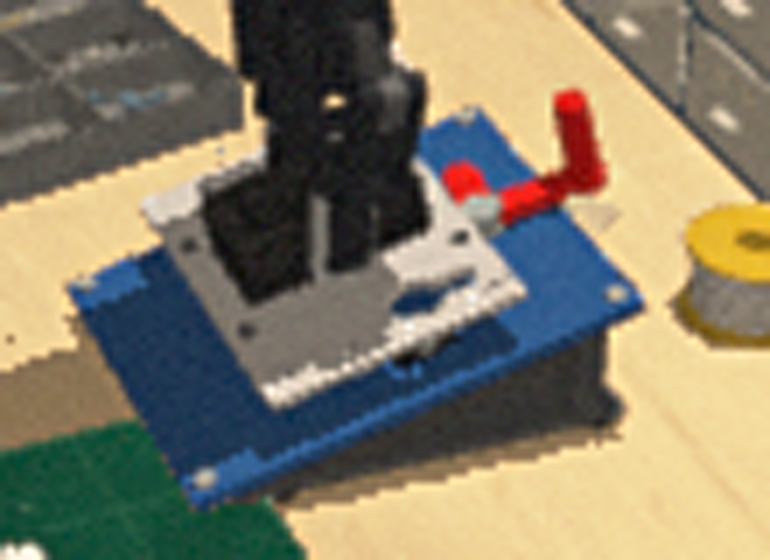

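The plate hovers with the right hole near crop (418,298), and the stud is visible under the edge at (425,345).

Run:
```python
from h import *
M,t=panelT(P); s=load('s3.png')
def pp(u,v,h): w=onplane(s,(u+.5)/7-.5+220,(v+.5)/7-.5+160,t+M[:,2]*h,M[:,2]); return ((w-t)@M*1000).round(1)
print('hole',pp(415,299,.024),'corner UR',pp(527,290,.024),'LR',pp(268,404,.024),'LL',pp(145,207,.024))
```

```text
hole [  2.3 -49.1  24. ] corner UR [ 37.3 -69.7  24. ] LR [-63.7 -68.3  24. ] LL [-61.6  66.2  24. ]
```

>>> carry_out([
  {"x":-0.26,"y":0,"z":0.97,"roll":0,"grip":-0.4},
  {"x":-0.05,"y":0,"z":0.19,"roll":0,"grip":-0.4},
  {"x":-0.05,"y":0,"z":0.19,"roll":0,"grip":-0.4},
  {"x":0,"y":0,"z":0,"roll":0,"grip":-0.4},
  {"x":0,"y":0,"z":0,"roll":0,"grip":-0.4},
])

```text
clock: 9.85
tool_pos: [0.559, -0.0418, 0.0475]
tcp_rot: [-0.0, 0.026, 1.0, -0.0]
wrist_force: [0.2, 0.9, -3.3]
finger_gap: 0.48
grasp_force: 62.9
```

```bash
python3 -c "
from h import *
st();rel()"
```

```text
9.85 [ 0.559  -0.0418  0.0475] yaw -2.97 F [ 0.2  0.9 -3.3] M [-0.05  0.01 -0.06] gap 0.48 gf 62.9
plate xc -14.2 yc 0.3 h 5.1 F panel [-0.7  0.9 -3.3]
```

>>> carry_out([
  {"x":-0.1,"y":0,"z":0.2,"roll":0,"grip":-0.4},
  {"x":-0.05,"y":0,"z":0.19,"roll":0,"grip":-0.4},
  {"x":-0.03,"y":0,"z":0.1,"roll":0,"grip":-0.4},
  {"x":0,"y":0,"z":0,"roll":0,"grip":-0.4},
  {"x":0,"y":0,"z":0,"roll":0,"grip":-0.4},
])

```text
clock: 10.27
tool_pos: [0.5612, -0.042, 0.043]
tcp_rot: [0.0, 0.026, 1.0, -0.0]
wrist_force: [-0.9, -0.0, -1.4]
finger_gap: 0.482
grasp_force: 63.3
```

```bash
python3 -c "
from h import *
st();rel()"
```

```text
10.27 [ 0.5612 -0.042   0.043 ] yaw -2.97 F [-0.9 -0.  -1.4] M [-0.02  0.14 -0.02] gap 0.482 gf 63.3
plate xc -13.3 yc 0.2 h 0.2 F panel [-1.3 -0.1 -1.1]
```

>>> carry_out([
  {"x":0,"y":0,"z":0.05,"roll":0,"grip":-0.4},
  {"x":0.29,"y":0,"z":0.08,"roll":0,"grip":-0.4},
  {"x":0.29,"y":0,"z":0.08,"roll":0,"grip":-0.4},
  {"x":0.29,"y":0,"z":0.08,"roll":0,"grip":-0.4},
  {"x":0,"y":0,"z":0,"roll":0,"grip":-0.4},
  {"x":0,"y":0,"z":0,"roll":0,"grip":-0.4},
])

```text
clock: 10.77
tool_pos: [0.553, -0.0416, 0.0407]
tcp_rot: [0.001, 0.026, 1.0, -0.0]
wrist_force: [-0.8, -0.3, 7.0]
finger_gap: 0.48
grasp_force: 64.2
```

```bash
python3 -c "
from h import *
st();rel()"
```

```text
10.77 [ 0.553  -0.0416  0.0407] yaw -2.97 F [-0.8 -0.3  7. ] M [-0.08 -0.01 -0.04] gap 0.48 gf 64.2
plate xc -21.8 yc 0.2 h 0.1 F panel [ 1.  -0.3  7. ]
```

>>> carry_out([
  {"x":0.29,"y":0,"z":0.08,"roll":0,"grip":-0.4},
  {"x":0.29,"y":0,"z":0.08,"roll":0,"grip":-0.4},
  {"x":0.29,"y":0,"z":0.08,"roll":0,"grip":-0.4},
  {"x":0.1,"y":0,"z":0.03,"roll":0,"grip":-0.4},
  {"x":0,"y":0,"z":0,"roll":0,"grip":-0.4},
  {"x":0,"y":0,"z":0,"roll":0,"grip":-0.4},
])

```text
clock: 11.27
tool_pos: [0.5438, -0.0411, 0.0382]
tcp_rot: [0.001, 0.026, 1.0, -0.0]
wrist_force: [0.2, 0.5, 5.8]
finger_gap: 0.474
grasp_force: 64.4
```

>>> carry_out([
  {"x":0.1,"y":0,"z":0.03,"roll":0,"grip":-0.4},
  {"x":0.1,"y":0,"z":0.03,"roll":0,"grip":-0.4},
  {"x":0,"y":0,"z":0,"roll":0,"grip":-0.4},
  {"x":0,"y":0,"z":0,"roll":0,"grip":-0.4},
])

```text
clock: 11.6
tool_pos: [0.5423, -0.041, 0.0378]
tcp_rot: [0.002, 0.026, 1.0, -0.0]
wrist_force: [1.0, -0.3, 7.8]
finger_gap: 0.479
grasp_force: 64.4
```

```bash
python3 -c "
from h import *
st();rel()"
```

```text
11.6 [ 0.5423 -0.041   0.0378] yaw -2.97 F [ 1.  -0.3  7.8] M [-0.16 -0.26 -0.05] gap 0.479 gf 64.4
plate xc -33.0 yc 0.2 h 0.1 F panel [ 3.  -0.2  7.3]
```

>>> carry_out([
  {"x":0.1,"y":0,"z":0.03,"roll":0,"grip":-0.4},
  {"x":0,"y":0,"z":0,"roll":0,"grip":-0.4},
  {"x":0,"y":0,"z":0,"roll":0,"grip":-0.4},
])

```text
clock: 11.85
tool_pos: [0.5414, -0.041, 0.0375]
tcp_rot: [0.002, 0.026, 1.0, -0.0]
wrist_force: [1.5, -0.7, 8.6]
finger_gap: 0.484
grasp_force: 64.4
```

>>> carry_out([
  {"x":0.1,"y":0,"z":0.03,"roll":0,"grip":-0.4},
  {"x":0,"y":0,"z":0,"roll":0,"grip":-0.4},
  {"x":0,"y":0,"z":0,"roll":0,"grip":-0.4},
])

```text
clock: 12.1
tool_pos: [0.5407, -0.041, 0.0373]
tcp_rot: [0.002, 0.026, 1.0, -0.0]
wrist_force: [1.8, 0.3, 8.1]
finger_gap: 0.482
grasp_force: 64.6
```

```bash
python3 -c "
from h import *
st();rel()"
```

```text
12.1 [ 0.5407 -0.041   0.0373] yaw -2.97 F [1.8 0.3 8.1] M [-0.1  -0.37 -0.1 ] gap 0.482 gf 64.6
plate xc -34.6 yc 0.2 h 0.1 F panel [3.8 0.4 7.4]
```

>>> carry_out([
  {"x":0.15,"y":0,"z":0.04,"roll":0,"grip":-0.4},
  {"x":0,"y":0,"z":0,"roll":0,"grip":-0.4},
  {"x":0,"y":0,"z":0,"roll":0,"grip":-0.4},
])

```text
clock: 12.35
tool_pos: [0.5404, -0.0409, 0.0373]
tcp_rot: [0.003, 0.026, 1.0, -0.0]
wrist_force: [6.4, 0.3, 7.0]
finger_gap: 0.482
grasp_force: 64.3
```

>>> carry_out([
  {"x":0.15,"y":0,"z":0.04,"roll":0,"grip":-0.4},
  {"x":0,"y":0,"z":0,"roll":0,"grip":-0.4},
  {"x":0,"y":0,"z":0,"roll":0,"grip":-0.4},
])

```text
clock: 12.6
tool_pos: [0.5404, -0.0409, 0.0373]
tcp_rot: [0.004, 0.026, 1.0, -0.0]
wrist_force: [10.1, -0.8, 6.6]
finger_gap: 0.487
grasp_force: 64.2
```

```bash
python3 -c "
from h import *
st();rel()"
```

```text
12.6 [ 0.5404 -0.0409  0.0373] yaw -2.99 F [10.1 -0.8  6.6] M [-0.13 -1.63 -0.25] gap 0.487 gf 64.2
plate xc -34.9 yc 0.2 h 0.1 F panel [11.5 -0.3  3.7]
```

>>> carry_out([
  {"x":0.1,"y":0,"z":0.03,"roll":0,"grip":-0.4},
  {"x":0,"y":0,"z":0,"roll":0,"grip":-0.4},
  {"x":0,"y":0,"z":0,"roll":0,"grip":1},
  {"x":0,"y":0,"z":0,"roll":0,"grip":1},
  {"x":0,"y":0,"z":0,"roll":0,"grip":1},
  {"x":0,"y":0,"z":0,"roll":0,"grip":1},
  {"x":0,"y":0,"z":0,"roll":0,"grip":1},
  {"x":0,"y":0,"z":0,"roll":0,"grip":1},
])

```text
clock: 13.27
tool_pos: [0.5345, -0.0406, 0.0347]
tcp_rot: [-0.0, 0.026, 1.0, -0.0]
wrist_force: [0.4, -0.6, 0.3]
finger_gap: 1.001
grasp_force: 0.0
```

>>> carry_out([
  {"x":0,"y":0,"z":-1,"roll":0,"grip":1},
  {"x":0,"y":0,"z":-3,"roll":0,"grip":1},
  {"x":0,"y":0,"z":-4,"roll":0,"grip":1},
  {"x":0,"y":0,"z":-4,"roll":0,"grip":1},
  {"x":4,"y":0,"z":-1,"roll":0,"grip":0},
  {"x":4,"y":0,"z":0,"roll":0,"grip":-1},
  {"x":0,"y":0,"z":0,"roll":0,"grip":-1},
  {"x":0,"y":0,"z":0,"roll":0,"grip":-1},
])

```text
clock: 13.93
tool_pos: [0.4531, -0.0363, 0.166]
tcp_rot: [0.0, 0.026, 1.0, -0.0]
wrist_force: [-0.2, -0.7, 0.9]
finger_gap: 0.452
grasp_force: 0.0
```

```bash
python3 -c "
from h import *
st()
a=shot('top','t2.png');d=shot('wrist','w2.png')
x=cv2.resize(a['color'][130:235,205:320,::-1],(575,525),interpolation=cv2.INTER_CUBIC)
cv2.imwrite('pics/t2c.png',x)"
```

```text
13.93 [ 0.4531 -0.0363  0.166 ] yaw -2.97 F [-0.2 -0.7  0.9] M [ 0.   -0.05 -0.03] gap 0.452 gf 0.0
```

View pics/w2.png

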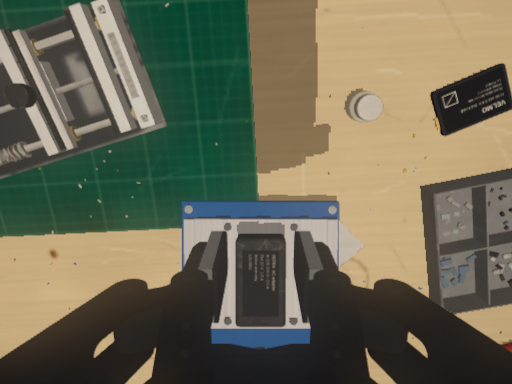

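The plate sits straight on the panel, with its low edge at row 219 against the panel's edge at row 202. Next is the lever: I'll grip the peg and carry it around the arc.

```bash
cat >> h.py <<'E'
S=.0011
def peg(th,h=.035): return pw(P,[.047+S+.042*np.cos(th),.042*np.sin(th),h])[0]-[0,0,.020]
E
python3 - <<'E'
from h import *
M,t=panelT(P)
def pp(d,u,v,h): w=onplane(d,u,v,t+M[:,2]*h,M[:,2]); return ((w-t)@M*1000).round(1)
w=load('w2.png'); print('plate low edge',pp(w,183,219,.005),pp(w,338,219,.005),'panel low edge',pp(w,183,202,0),pp(w,338,202,0))
d=load('t2.png'); hsv=cv2.cvtColor(d['color'],cv2.COLOR_RGB2HSV)
m=cv2.inRange(hsv,(0,150,60),(8,255,255))|cv2.inRange(hsv,(172,150,60),(180,255,255)); m[:, :245]=0;m[:,290:]=0;m[:140]=0;m[180:]=0
v,u=np.nonzero(m); print(len(u),v.min(),[ (r,u[v==r].min(),u[v==r].max()) for r in sorted(set(v))])
print('peg w',peg(-.08)); print('reel',onz(load('t0.png'),270,126,.033).round(3))
q=peg(-.08);q[2]=.16; st(q)
E
```

```text
plate low edge [-85.5 -70.2   5. ] [-85.4  70.    5. ] panel low edge [-100.6  -71.2   -0. ] [-100.4   71.    -0. ]Traceback (most recent call last):
  File "<stdin>", line 7, in <module>
    return umr_minimum(a, axis, None, out, keepdims, initial, where)
ValueError: zero-size array to reduction operation minimum which has no identity
```

Run:
```python
from h import *
print('peg w',peg(-.08)); print('reel',onz(load('t0.png'),270,126,.033).round(3))
q=peg(-.08);q[2]=.16; st(q)
```

```text
peg w [ 0.65666404 -0.05117455  0.07909223]
reel [ 0.73  -0.066  0.033]
14.03 [ 0.4557 -0.0365  0.1657] yaw -2.97 F [ 0.  -0.8  1.4] M [-0.02 -0.   -0.  ] gap 0.273 gf 0.0
shift cm [-20.15  -0.43   0.6 ]
```

>>> carry_out([
  {"x":-2.5,"y":0,"z":0,"roll":0,"grip":0.2},
  {"x":-3.5,"y":0,"z":0,"roll":0,"grip":0.2},
  {"x":-3.5,"y":0,"z":0,"roll":0,"grip":0.2},
  {"x":-3.5,"y":-0.4,"z":0,"roll":0,"grip":0.2},
  {"x":-3.5,"y":0,"z":0,"roll":0,"grip":0.2},
  {"x":-3.5,"y":0,"z":0,"roll":0,"grip":0.2},
  {"x":0,"y":0,"z":0,"roll":0,"grip":0.2},
  {"x":0,"y":0,"z":0,"roll":0,"grip":0.2},
], force=25)

```text
clock: 14.7
tool_pos: [0.6565, -0.0509, 0.1626]
tcp_rot: [-0.001, 0.026, 1.0, -0.0]
wrist_force: [-0.7, 0.1, -0.4]
finger_gap: 0.6
grasp_force: 0.0
```

Run:
```python
from h import *
st(peg(-.08))
s=shot('side','s4.png')
hsv=cv2.cvtColor(s['color'],cv2.COLOR_RGB2HSV)
m=cv2.inRange(hsv,(0,150,60),(8,255,255))|cv2.inRange(hsv,(172,150,60),(180,255,255)); m[:,:270]=0;m[:,320:]=0;m[:160]=0;m[200:]=0
v,u=np.nonzero(m); print([(int(r),int(u[v==r].min()),int(u[v==r].max())) for r in sorted(set(v))])
for th in(-.2,-.1,0): print(th,proj(s,pw(P,[.0481+.042*np.cos(th),.042*np.sin(th),.043])).round(1))
print(proj(s,pw(P,[.0481,0,.01])).round(1))
```

```text
14.7 [ 0.6565 -0.0509  0.1626] yaw -2.96 F [-0.7  0.1 -0.4] M [-0.01  0.02  0.01] gap 0.6 gf 0.0
shift cm [-0.04 -0.03  8.35]
[(160, 270, 271), (161, 270, 272), (162, 270, 272), (163, 270, 270), (173, 300, 302), (174, 299, 303), (175, 299, 303), (176, 299, 303), (177, 300, 303), (178, 300, 304), (179, 300, 304), (180, 300, 304), (181, 301, 304), (182, 301, 304), (183, 286, 305), (184, 284, 305), (185, 283, 306), (186, 284, 305), (187, 284, 304), (188, 284, 300), (189, 285, 298), (190, 292, 295), (191, 292, 293)]
-0.2 [[301.2 174.9]]
-0.1 [[300.7 174. ]]
0 [[300.1 173.2]]
[[288.  189.4]]
```

>>> carry_out([
  {"x":0,"y":0,"z":2.5,"roll":0,"grip":0.2},
  {"x":0,"y":0,"z":1,"roll":0,"grip":0.2},
  {"x":0,"y":0,"z":1,"roll":0,"grip":0.2},
  {"x":0,"y":0,"z":0,"roll":0,"grip":0.2},
  {"x":0,"y":0,"z":0,"roll":0,"grip":0.2},
])

```text
clock: 15.17
tool_pos: [0.6538, -0.0507, 0.12]
tcp_rot: [-0.0, 0.026, 1.0, -0.0]
wrist_force: [0.0, -0.7, 0.4]
finger_gap: 0.602
grasp_force: 0.0
```

>>> carry_out([
  {"x":0,"y":0,"z":1,"roll":0,"grip":0.2},
  {"x":0,"y":0,"z":1,"roll":0,"grip":0.2},
  {"x":0,"y":0,"z":1,"roll":0,"grip":0.2},
  {"x":0,"y":0,"z":0.8,"roll":0,"grip":0.2},
  {"x":0,"y":0,"z":0,"roll":0,"grip":0.2},
  {"x":0,"y":0,"z":0,"roll":0,"grip":0.2},
])

```text
clock: 15.67
tool_pos: [0.6539, -0.0507, 0.0811]
tcp_rot: [-0.001, 0.026, 1.0, -0.0]
wrist_force: [0.0, 0.7, 0.2]
finger_gap: 0.599
grasp_force: 0.0
```

>>> carry_out([
  {"x":0,"y":0,"z":0,"roll":0,"grip":-1},
  {"x":0,"y":0,"z":0,"roll":0,"grip":-1},
  {"x":0,"y":0,"z":0,"roll":0,"grip":-1},
  {"x":0,"y":0,"z":0,"roll":0,"grip":-1},
  {"x":0,"y":0,"z":0,"roll":0,"grip":-1},
  {"x":0,"y":0,"z":0,"roll":0,"grip":-1},
  {"x":0,"y":0,"z":0,"roll":0,"grip":-1},
])

```text
clock: 16.25
tool_pos: [0.6548, -0.0509, 0.0824]
tcp_rot: [0.001, 0.026, 1.0, -0.0]
wrist_force: [0.6, 0.2, 3.5]
finger_gap: 0.148
grasp_force: 24.6
```

Run:
```python
from h import *
st(peg(-.08))
T=rot().as_matrix()
c=peg(-.08)
for th in np.arange(.07,1.75,.15):
    q=peg(th); print(round(th,2),(100*T.T@(q-c)).round(2)); c=q
```

```text
16.25 [ 0.6548 -0.0509  0.0824] yaw -2.97 F [0.6 0.2 3.5] M [-0.14 -0.05  0.01] gap 0.148 gf 24.6
shift cm [-0.19 -0.02  0.34]
0.07 [-0.    0.63 -0.  ]
0.22 [0.09 0.62 0.02]
0.37 [0.18 0.6  0.05]
0.52 [0.26 0.57 0.07]
0.67 [0.34 0.52 0.09]
0.82 [0.41 0.46 0.11]
0.97 [0.47 0.39 0.13]
1.12 [0.53 0.32 0.14]
1.27 [0.57 0.23 0.15]
1.42 [0.59 0.14 0.16]
1.57 [0.61 0.05 0.16]
1.72 [ 0.61 -0.05  0.16]
```

>>> carry_out([
  {"x":0,"y":0.63,"z":0,"roll":0,"grip":-1},
  {"x":0.09,"y":0.62,"z":0.02,"roll":0,"grip":-1},
  {"x":0.18,"y":0.6,"z":0.05,"roll":0,"grip":-1},
  {"x":0.26,"y":0.57,"z":0.07,"roll":0,"grip":-1},
  {"x":0,"y":0,"z":0,"roll":0,"grip":-1},
])

```text
clock: 16.67
tool_pos: [0.6508, -0.0264, 0.081]
tcp_rot: [0.001, 0.026, 1.0, -0.001]
wrist_force: [0.9, -3.1, 3.6]
finger_gap: 0.151
grasp_force: 25.3
```

```bash
python3 -c "
from h import *
st(peg(.52)); rel()"
```

```text
16.67 [ 0.6508 -0.0264  0.081 ] yaw -2.96 F [ 0.9 -3.1  3.6] M [-0.66 -0.15  0.14] gap 0.151 gf 25.3
shift cm [-0.19 -0.02  0.33]
plate xc 82.2 yc 20.4 h 13.9 F panel [ 1.9 -3.1  3.2]
```

Forces are small (3 N), as expected for the lever moving, so I'll continue round the arc.

>>> carry_out([
  {"x":0.34,"y":0.52,"z":0.09,"roll":0,"grip":-1},
  {"x":0.41,"y":0.46,"z":0.11,"roll":0,"grip":-1},
  {"x":0.47,"y":0.39,"z":0.13,"roll":0,"grip":-1},
  {"x":0.53,"y":0.32,"z":0.14,"roll":0,"grip":-1},
  {"x":0,"y":0,"z":0,"roll":0,"grip":-1},
])

```text
clock: 17.08
tool_pos: [0.6331, -0.0095, 0.0758]
tcp_rot: [-0.0, 0.026, 1.0, -0.001]
wrist_force: [-1.5, -6.1, 3.1]
finger_gap: 0.151
grasp_force: 25.6
```

>>> carry_out([
  {"x":0.57,"y":0.23,"z":0.15,"roll":0,"grip":-1},
  {"x":0.3,"y":0.07,"z":0.08,"roll":0,"grip":-1},
  {"x":0,"y":0,"z":0,"roll":0,"grip":-1},
  {"x":0,"y":0,"z":0,"roll":0,"grip":-1},
])

```text
clock: 17.42
tool_pos: [0.6253, -0.006, 0.0737]
tcp_rot: [0.0, 0.026, 1.0, -0.001]
wrist_force: [-0.2, -5.0, 3.8]
finger_gap: 0.147
grasp_force: 25.6
```

```bash
python3 -c "
from h import *
st(peg(1.57)); rel()"
```

```text
17.42 [ 0.6253 -0.006   0.0737] yaw -3.0 F [-0.2 -5.   3.8] M [-1.23 -0.11  0.11] gap 0.147 gf 25.6
shift cm [0.68 0.19 0.54]
plate xc 54.7 yc 39.4 h 13.8 F panel [ 1.1 -5.   3.7]
```

>>> carry_out([
  {"x":0.3,"y":0.04,"z":0.08,"roll":0,"grip":-1},
  {"x":0.3,"y":0.02,"z":0.08,"roll":0,"grip":-1},
  {"x":0,"y":0,"z":0,"roll":0,"grip":-1},
  {"x":0,"y":0,"z":0,"roll":0,"grip":-1},
])

```text
clock: 17.75
tool_pos: [0.6203, -0.0046, 0.0724]
tcp_rot: [0.001, 0.026, 1.0, -0.0]
wrist_force: [4.0, -4.1, 3.3]
finger_gap: 0.151
grasp_force: 25.3
```

>>> carry_out([
  {"x":0.2,"y":0,"z":0.05,"roll":0,"grip":-1},
  {"x":0,"y":0,"z":0,"roll":0,"grip":-1},
  {"x":0,"y":0,"z":0,"roll":0,"grip":-1},
])

```text
clock: 18.0
tool_pos: [0.6178, -0.0041, 0.0717]
tcp_rot: [0.0, 0.026, 1.0, 0.0]
wrist_force: [3.7, -1.5, 3.5]
finger_gap: 0.151
grasp_force: 25.1
```

>>> carry_out([
  {"x":0.2,"y":0,"z":0.05,"roll":0,"grip":-1},
  {"x":0,"y":0,"z":0,"roll":0,"grip":-1},
  {"x":0,"y":0,"z":0,"roll":0,"grip":-1},
])

```text
clock: 18.25
tool_pos: [0.6157, -0.0037, 0.0711]
tcp_rot: [0.0, 0.026, 1.0, 0.0]
wrist_force: [4.1, 0.7, 4.6]
finger_gap: 0.152
grasp_force: 24.9
```

```bash
python3 -c "
from h import *
st(peg(1.57)); rel()"
```

```text
18.25 [ 0.6157 -0.0037  0.0711] yaw -2.95 F [4.1 0.7 4.6] M [ 0.   -0.92  0.08] gap 0.152 gf 24.9
shift cm [-0.29  0.01  0.29]
plate xc 44.7 yc 41.3 h 13.8 F panel [5.1 0.9 3.4]
```

>>> carry_out([
  {"x":0.2,"y":0,"z":0.05,"roll":0,"grip":-1},
  {"x":0,"y":0,"z":0,"roll":0,"grip":-1},
  {"x":0,"y":0,"z":0,"roll":0,"grip":-1},
])

```text
clock: 18.5
tool_pos: [0.6132, -0.0034, 0.0704]
tcp_rot: [-0.0, 0.026, 1.0, 0.0]
wrist_force: [3.1, 3.8, 4.5]
finger_gap: 0.152
grasp_force: 24.5
```

>>> carry_out([
  {"x":0.2,"y":-0.02,"z":0.05,"roll":0,"grip":-1},
  {"x":0,"y":0,"z":0,"roll":0,"grip":-1},
  {"x":0,"y":0,"z":0,"roll":0,"grip":-1},
])

```text
clock: 18.75
tool_pos: [0.6113, -0.0033, 0.07]
tcp_rot: [-0.0, 0.026, 1.0, 0.001]
wrist_force: [3.1, 3.5, 5.0]
finger_gap: 0.147
grasp_force: 24.4
```

```bash
python3 -c "
from h import *
st(peg(1.57)); rel()"
```

```text
18.75 [ 0.6113 -0.0033  0.07  ] yaw -2.93 F [3.1 3.5 5. ] M [ 0.67 -0.7   0.09] gap 0.147 gf 24.4
shift cm [-0.73 -0.02  0.17]
plate xc 40.1 yc 41.5 h 13.8 F panel [4.1 3.7 4. ]
```

>>> carry_out([
  {"x":0.2,"y":-0.03,"z":0.05,"roll":0,"grip":-1},
  {"x":0,"y":0,"z":0,"roll":0,"grip":-1},
  {"x":0,"y":0,"z":0,"roll":0,"grip":-1},
])

```text
clock: 19.0
tool_pos: [0.6101, -0.0032, 0.0697]
tcp_rot: [0.001, 0.026, 1.0, 0.001]
wrist_force: [6.3, 5.3, 4.7]
finger_gap: 0.152
grasp_force: 24.3
```

>>> carry_out([
  {"x":0.2,"y":-0.03,"z":0.05,"roll":0,"grip":-1},
  {"x":0,"y":0,"z":0,"roll":0,"grip":-1},
  {"x":0,"y":0,"z":0,"roll":0,"grip":-1},
])

```text
clock: 19.25
tool_pos: [0.61, -0.0033, 0.0697]
tcp_rot: [0.002, 0.025, 1.0, 0.001]
wrist_force: [12.4, 6.3, 2.7]
finger_gap: 0.15
grasp_force: 24.5
```

```bash
python3 -c "
from h import *
st(peg(1.57)); rel()
s=shot('side','s5.png')
hsv=cv2.cvtColor(s['color'],cv2.COLOR_RGB2HSV)
m=cv2.inRange(hsv,(0,150,60),(8,255,255))|cv2.inRange(hsv,(172,150,60),(180,255,255)); m[:,:255]=0;m[:,320:]=0;m[:164]=0;m[205:]=0
v,u=np.nonzero(m); print([(int(r),int(u[v==r].min()),int(u[v==r].max())) for r in sorted(set(v))])
for th in(1.4,1.57): print(th,proj(s,pw(P,[[.0481+.042*np.cos(th),.042*np.sin(th),.043],[.0481+.0315*np.cos(th+1.57),.0315*np.sin(th+1.57),.008]])).round(1))
"
```

```text
19.25 [ 0.61   -0.0033  0.0697] yaw -2.91 F [12.4  6.3  2.7] M [ 1.05 -2.3   0.12] gap 0.15 gf 24.5
shift cm [-0.87 -0.01  0.15]
plate xc 38.7 yc 41.4 h 13.9 F panel [12.4  6.9 -0.5]
[(164, 267, 270), (165, 268, 270), (178, 283, 283), (179, 283, 283), (180, 283, 283), (181, 283, 284), (182, 282, 284), (183, 280, 285), (184, 280, 286), (185, 281, 287), (186, 283, 288), (187, 283, 288), (188, 284, 285), (189, 284, 285), (190, 284, 285), (191, 281, 286), (192, 279, 288), (193, 278, 288), (194, 278, 286), (195, 278, 285), (196, 279, 282)]
1.4 [[281.6 171. ]
 [276.7 193.6]]
1.57 [[279.1 171.9]
 [277.4 194.7]]
```

>>> carry_out([
  {"x":0,"y":0,"z":0,"roll":0,"grip":0.2},
  {"x":0,"y":0,"z":0,"roll":0,"grip":0.2},
  {"x":0,"y":0,"z":0,"roll":0,"grip":0.2},
  {"x":0,"y":0,"z":0,"roll":0,"grip":0.2},
  {"x":0,"y":0,"z":-1,"roll":0,"grip":0.2},
  {"x":0,"y":0,"z":-3,"roll":0,"grip":0.2},
  {"x":0,"y":0,"z":-3,"roll":0,"grip":0.2},
  {"x":0,"y":0,"z":-3,"roll":0,"grip":0.2},
])

```text
clock: 19.97
tool_pos: [0.6065, -0.0045, 0.1704]
tcp_rot: [-0.001, 0.026, 1.0, -0.0]
wrist_force: [0.7, 0.2, 0.3]
finger_gap: 0.598
grasp_force: 0.0
```

>>> carry_out([
  {"x":3,"y":2,"z":0,"roll":0,"grip":0.2},
  {"x":3,"y":3,"z":0,"roll":0,"grip":0.2},
  {"x":3,"y":3,"z":0,"roll":0,"grip":0.2},
  {"x":3,"y":3,"z":0,"roll":0,"grip":0.2},
  {"x":3,"y":3,"z":0,"roll":0,"grip":0.2},
  {"x":2,"y":3,"z":0,"roll":0,"grip":0.2},
  {"x":0,"y":3,"z":0,"roll":0,"grip":0.2},
  {"x":0,"y":0,"z":0,"roll":0,"grip":0.2},
])

```text
clock: 20.63
tool_pos: [0.4492, 0.2059, 0.17]
tcp_rot: [0.001, 0.024, 1.0, 0.001]
wrist_force: [-0.2, -0.0, -0.3]
finger_gap: 0.601
grasp_force: 0.0
```

```bash
python3 -c "
from h import *
st()
a=shot('top','t3.png'); b=shot('side','s6.png')
x=cv2.resize(a['color'][140:240,215:310,::-1],(399,420),interpolation=cv2.INTER_CUBIC)
y=cv2.resize(b['color'][150:250,220:315,::-1],(399,420),interpolation=cv2.INTER_CUBIC)
cv2.imwrite('pics/fin.png',np.hstack([x,y]))"
```

```text
20.63 [0.4492 0.2059 0.17  ] yaw -2.76 F [-0.2 -0.  -0.3] M [-0.05  0.02 -0.04] gap 0.601 gf 0.0
```

View pics/fin.png

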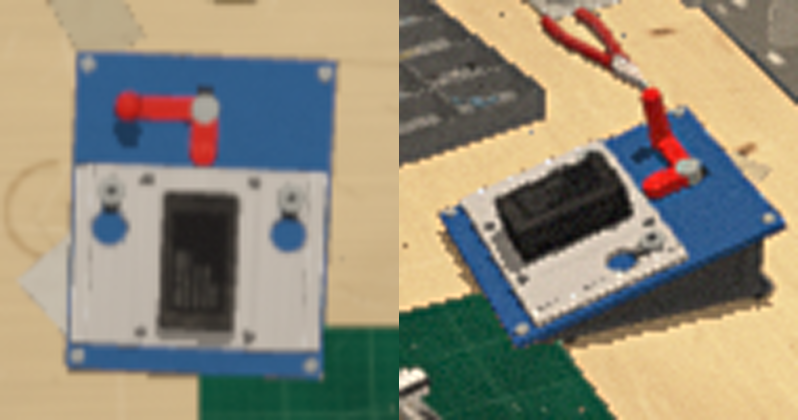

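Both studs sit in the slot ends (left panel, (111,190) and (291,198)). The lever arm points to +y, peg at (128,105), with its nose against the plate's upper edge and the plate flat. I'm handing in.

```bash
python3 -c "
from station import env
print(env.close_job())"
```

```text
the job is handed in; nothing more can be done
None
```

The charger plate hangs flat and fully home behind both stud heads, the cam lever is locked against its stop, and the job was handed in at about 21 s with the arm clear and nothing else deliberately moved; no verdict came back.

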